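# Shut off the compressed air at the assembly table

## Robot

A 6-joint arm with a two-finger parallel gripper is mounted at the origin on the work surface; the furniture and walls round the work are solid. World frame = base frame: x ahead of the robot, y to its left, z up, the work surface at z = 0. Lengths are in m, angles in rad, forces in N, time in s.
With the tool pointing down it reaches from about 0.35 to 0.775 m from the base axis. Payload 7.3 kg.
Tool frame: the origin (TCP) lies at the very end of the fingers, on their centre line; the grasp point (between the pads) lies 19 mm behind it; z points along the fingers, y is the line along which they close (so a half turn about z gives the same grasp; the last joint's range is limited). The gripper opens to 92 mm and grips with 3 to 60 N. Pads are 19 mm wide; open, the fingers measure 130 mm over their backs; the gripper's body (75 mm by 190 mm) begins 47 mm behind the grasp point.
Start: joints at [1.114, 0.342, 1.524, -0, 1.275, -0.146], TCP at [0.161, 0.5, 0.227] pointing down, gripper open.
Joint ranges: [-2.53, 2.53], [-0.77, 2.02], [0.04, 2.7], [-1, 4.14], [0.28, 2.66], [-3.11, 3.11]. Speed limits (rad/s): [2.57, 2.57, 3.14, 3.14, 3.14, 3.14].

## Interface

Orientations are given as [roll, pitch, yaw] about the fixed x, y, z axes, in that order (R = Rz(yaw) Ry(pitch) Rx(roll)).
In Python, from cell import robot gives the robot as it stands.
- The arm moves only by the tool apply_moves, never from a script. Its argument "motion" is text: rows parted by semicolons, each of 7 numbers parted by spaces: the opening in per cent of the stroke, from 0 (shut) to 100 (fully open), then the shift along the tool's x, y, z in cm, then the turn, a rotation vector about the tool's x, y, z in rad. A call has 1 to 20 rows; each row shifts and turns the commanded pose from where the row before left it, along the tool's axes as they then stand; what a row does not reach is not made up. A row lasts 1/8 s, in which the tool goes at most 62.5 mm and 10.7 degrees, less where a joint would pass 70% of its speed; a pose out of reach is approached as far as the arm can. A call with a gripper value outside its range is refused whole. The fingers move at their own pace and stop on an object; "force" is the grip in N (left out, the last holds). Time passes only in rows, so rows that do not move let the fingers close. It gives the time, the measured TCP pose, the force, the opening and the grip force at its end, in the units of the state.
- robot.observe(): the state, without advancing time (a new reading comes with each control period).
- robot.read_camera(name): name is "scene" or "top" or "wrist"; returns a dict with "img" (400x640x3 uint8, red, green, blue), "fovy" (degrees; the focal length in pixels is half the picture's height over the tangent of half this angle, whatever the lens; pixels are square), "cx", "cy" (the principal point, pixels), "R" (3x3) and "t" (3): a world point X has camera coordinates R X + t; the wrist camera has in their place "hand_eye" (4x4, takes a point from camera to tool coordinates, whose origin is the TCP and whose axes are the flange's). Camera axes: x right, y down, z forward; pixel columns grow to the right and rows downward; lengths in m; the calibration is good to about 2 mm. The wrist camera is an equidistant fisheye: a pixel r from the principal point sees the ray r / f radians off the axis. A picture is of the moment at which its call begins: read the wrist's pose just before it. There is no depth.
- robot.hand_in(): hands the job in; it is judged then, once.
Trained networks look in a picture, given as the dict that the camera call returned (one of the last four; its "shot" number tells which), for a name from the list of things; names that differ only in an ending like _2 or _b are one class to them, and where a whole thing is asked for, a point or a joint stands for the part that bears it (a point fixed in the world has none). Each returns a list of dicts, best first, with "score" (0 to 1); they miss things now and then, are a little off and sometimes report something else, mostly with a low value. They report only what shows in the picture. A call takes as long as a camera call. They do not tell look-alikes from the thing itself.
- robot.search_frame(target, picture): "centre" ([x, y, z] in m, in world coordinates, good to about 4 mm: the middle of the surface that is visible of it).
- robot.trace(target, picture): "pixels" (400x640 bool, what is visible of it).
The state is a dict: "time": time; "qpos": joint angles; "qvel": joint speeds; "joint_efforts": joint torques, N m; "tool_pos": TCP position; "tool_rot": TCP orientation; "contact_force": force on the tool from outside, world axes, zero at the start; "torque": the same for the moment, N m; "opening": finger opening in m; "grip_force": force on a finger pad.
Only numpy, scipy, OpenCV 4.12 (cv2) and the standard library are available. Lean on these libraries where they do the work, as an engineer would, in place of code of your own. Each camera call takes 0.05 s, during which the arm holds its last target. There are 200 camera calls.

## Task

The shift at this table is over, so shut off the compressed air: turn the red-handled ball valve clockwise (seen from above) until its handle stands square across its pipe, hard up against its stop. Leave the blue-handled valve just as it stands.

Things in the scene. Friction and masses are not known exactly. Their poses are not given: they have to be found in the camera images.
- red_valve: compressed-air valve with the RED lever, screwed to the table: a 150 x 60 x 8 mm metal plate with a low bridge of steel pipe (axis 45 mm up, top at 57 mm, elbows 48 mm to either side) and a brass ball valve in the middle. Origin: on the table under the lever's pivot; x runs along the pipe, z (up) is the lever's turning axis. Place and yaw vary; it stands left or right of the other unit.
- red_lever (a joint): angle of the red lever in rad: 0 = open, lever along the pipe pointing to the body's +x; grows as the lever turns clockwise seen from above; pi/2 = shut, lever square across the pipe pointing to the body's -y. Hard stops at 0 and pi/2. It starts open or nearly so and stays where it is left; turning it takes about 0.2 N m (some 3 N at the sleeve).
- red_grip (a point): centre of that lever's red sleeve, 66 mm from the turning axis, 95 mm above the table. The sleeve is a straight bar 58 mm long (37 to 95 mm from the axis), 14 mm wide, 14 mm high (88 to 102 mm above the table); round it, from 42 mm off the axis outward, nothing is higher than 57 mm. Pinch it across from above and lead it round, or push its side. Site x points outward along the lever.
- blue_grip (a point): centre of the sleeve of the BLUE lever on a second unit of the very same make and size; that lever may start at any angle between open and shut and must not be turned. Its x axis points along that lever away from its pivot, z up.
Not all that is in view belongs to the job. Leave any orange or pink look-alike of the red_valve alone.

How it is judged:
By the outcome, as a careful person would: the job done as asked, in the order asked, and still so for the second after the job is handed in, with the robot touching nothing.
It also fails if it takes over 40 s, if anything falls off the work surface, if the arm or the gripper's body presses on something with over 40 N, if the wrist force passes 120 N, or if a joint passes its speed limit or range.

## Working session

There is one attempt and no reset: what is moved stays moved. The work goes in short steps, Python scripts to look and compute and a tool call to move; the robot and the scene stay as the last step left them, time stands still between calls to the robot, and variables do not carry over. Pictures are saved under pics/ and viewed, at most 10 in all, crops included, and the job is handed in when it is done.

Besides the shell and the picture viewer there is one more tool, called after ">>>" by a JSON object that holds its "name" and its "arguments", one argument or row to a line. apply_moves: Moves the arm, as the interface text tells. Its arguments: {"type":"object","properties":{"motion":{"type":"string"},"force":{"type":"number"}},"required":["motion"]}

```bash
mkdir -p pics; python3 - <<'E'
from cell import robot
import cv2,numpy as np
s=robot.observe();print(s['tool_pos'],s['tool_rot'],s['opening'])
for n in ['scene','top']:
    p=robot.read_camera(n);cv2.imwrite(f'pics/{n}1.png',p['img'][...,::-1])
    for t in ['red_valve','red_lever','red_grip','blue_grip']:
        try:
            for d in robot.search_frame(t,p)[:4]: print(n,t,np.round(d['centre'],3),round(d['score'],2))
            for d in robot.trace(t,p)[:4]:
                m=d['pixels'];ys,xs=np.nonzero(m);print('  tr',xs.mean().round(),ys.mean().round(),m.sum(),p['img'][m].mean(0).round(),round(d['score'],2))
        except Exception as e: print(n,t,e)
E
```

```text
[0.16034272 0.49949288 0.22603695] [-3.14006396e+00 -2.11058270e-04  2.83083027e+00] 0.0915350342451955
scene red_valve [0.566 0.188 0.013] 0.88
scene red_valve [0.354 0.088 0.017] 0.77
scene red_valve [ 0.287 -0.224  0.015] 0.75
  tr 263.0 228.0 1934 [191. 106.  62.] 0.97
  tr 285.0 158.0 1400 [153. 145. 137.] 0.77
  tr 367.0 320.0 2471 [203. 119. 150.] 0.77
scene red_lever [0.322 0.109 0.097] 0.85
scene red_lever [ 0.265 -0.196  0.095] 0.74
scene red_lever [0.542 0.215 0.091] 0.54
  tr 245.0 217.0 345 [182. 102.  85.] 0.8
  tr 354.0 308.0 487 [193. 105. 119.] 0.74
  tr 270.0 143.0 205 [161. 107. 108.] 0.52
scene red_grip [ 0.266 -0.199  0.095] 0.91
scene red_grip [0.321 0.114 0.095] 0.83
scene red_grip [0.538 0.218 0.093] 0.5
  tr 353.0 308.0 453 [193. 102. 115.] 0.59
  tr 245.0 217.0 335 [180.  97.  80.] 0.54
  tr 270.0 144.0 233 [160. 109. 110.] 0.47
scene blue_grip [0.54  0.218 0.092] 0.7
scene blue_grip [ 0.497 -0.11   0.093] 0.58
top red_valve [0.358 0.091 0.007] 0.98
top red_valve [ 0.299 -0.209  0.012] 0.78
top red_valve [0.562 0.191 0.015] 0.59
  tr 414.0 263.0 1837 [109.  77.  86.] 0.92
  tr 278.0 238.0 1743 [120.  81.  59.] 0.85
  tr 237.0 151.0 1606 [96. 91. 87.] 0.61
top red_lever [ 0.274 -0.193  0.095] 0.89
top red_lever [0.546 0.218 0.095] 0.88
top red_lever [0.329 0.115 0.098] 0.73
  tr 220.0 154.0 350 [94. 71. 71.] 0.84
  tr 414.0 279.0 375 [102.  65.  69.] 0.75
  tr 267.0 253.0 359 [106.  66.  55.] 0.62
top red_grip [ 0.269 -0.196  0.094] 0.95
top red_grip [0.329 0.112 0.095] 0.91
  tr 414.0 278.0 344 [103.  65.  69.] 0.74
  tr 267.0 253.0 348 [106.  65.  54.] 0.72
  tr 220.0 154.0 300 [94. 71. 70.] 0.57
top blue_grip [0.547 0.218 0.094] 0.62
top blue_grip [ 0.498 -0.104  0.098] 0.56
  tr 367.0 173.0 320 [ 76.  82. 101.] 0.69
  tr 236.0 152.0 1784 [96. 90. 87.] 0.58
```

View pics/scene1.png

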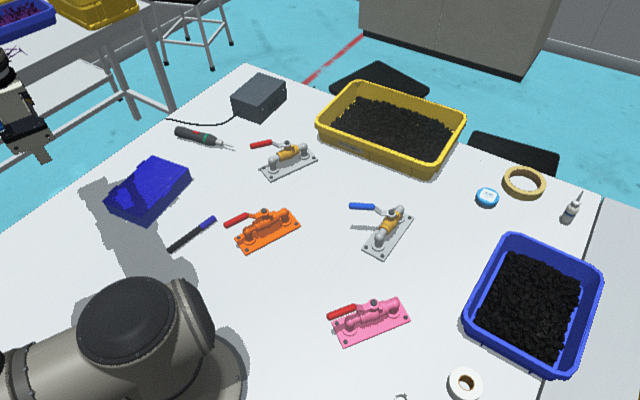

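View pics/top1.png

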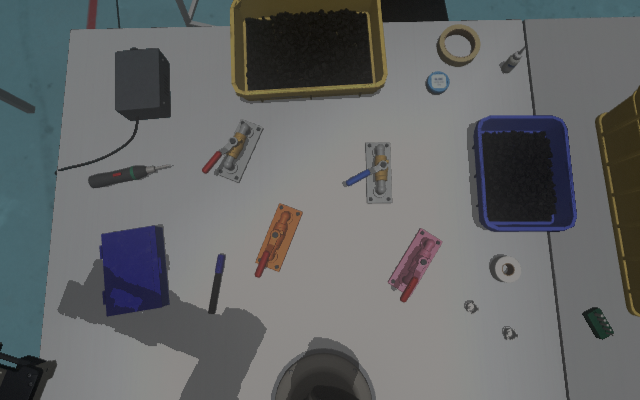

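The top picture shows the red-levered unit on a grey plate at about (238,150), with its sleeve at (212,161). The orange one (277,238) and pink one (414,265) are look-alikes, and the blue lever is at (357,178). Next I'll measure the plate and sleeve geometry.

```bash
cat > h.py <<'E'
import numpy as np
def unproj(p,px,z):
    f=p['img'].shape[0]/2/np.tan(np.radians(p['fovy'])/2)
    px=np.atleast_2d(px).astype(float)
    d=np.c_[(px[:,0]-p['cx'])/f,(px[:,1]-p['cy'])/f,np.ones(len(px))]@p['R']
    c=-p['R'].T@p['t']
    return c+d*((z-c[2])/d[:,2])[:,None]
E
python3 - <<'E'
from cell import robot
import cv2,numpy as np
from h import unproj
p=robot.read_camera('top')
img=p['img'];cv2.imwrite('pics/crop.png',cv2.resize(img[100:200,190:290,::-1],(600,600),interpolation=cv2.INTER_CUBIC))
hsv=cv2.cvtColor(img,cv2.COLOR_RGB2HSV)
for n in ['top','scene']:
    if n=='scene': p=robot.read_camera('scene');img=p['img'];hsv=cv2.cvtColor(img,cv2.COLOR_RGB2HSV)
    x0,x1,y0,y1=(195,240,135,180) if n=='top' else (245,278,135,155)
    m=(((hsv[...,0]<6)|(hsv[...,0]>172))&(hsv[...,1]>130)&(hsv[...,2]>50))
    k=np.zeros_like(m);k[y0:y1,x0:x1]=1;m&=k
    ys,xs=np.nonzero(m);w=unproj(p,np.c_[xs,ys],.098)[:,:2]
    c=w.mean(0);u,s,v=np.linalg.svd(w-c);q=(w-c)@v[0]
    print(n,len(xs),c.round(4),v[0].round(3),'len',np.ptp(q).round(3),'wid',np.ptp((w-c)@v[1]).round(3))
    for t in ['red_valve']:
        for d in robot.trace(t,p):
            mm=d['pixels'].astype(np.uint8);yy,xx=np.nonzero(mm)
            print('  tr',xx.mean(),yy.mean(),cv2.minAreaRect(unproj(p,np.c_[xx,yy],.008)[:,:2].astype(np.float32)))
E
```

```text
top 81 [0.5297 0.2326] [-0.783  0.622] len 0.051 wid 0.008
  tr 278.04934770277936 238.35450935904709 ((0.35648977756500244, 0.10030414164066315), (0.06221210956573486, 0.1775248944759369), 68.1027603149414)
  tr 236.5050385299348 151.10017783046828 ((0.5834236741065979, 0.2065088152885437), (0.09300725162029266, 0.15886083245277405), 65.67371368408203)
  tr 414.6 262.4927113702624 ((0.29757416248321533, -0.21444742381572723), (0.05988691374659538, 0.16633707284927368), 56.3863639831543)
scene 94 [0.5284 0.2305] [-0.797  0.604] len 0.054 wid 0.017
  tr 284.6720430107527 158.11155913978496 ((0.6016536355018616, 0.23212026059627533), (0.1677883416414261, 0.1550532579421997), 64.14824676513672)
  tr 263.25515743756785 228.02768729641693 ((0.37778183817863464, 0.11811032891273499), (0.11629439890384674, 0.15152817964553833), 67.72982025146484)
  tr 367.01053452984786 319.5552087397581 ((0.30860963463783264, -0.2124214619398117), (0.08235951513051987, 0.1527199000120163), 56.10898971557617)
```

View pics/crop.png

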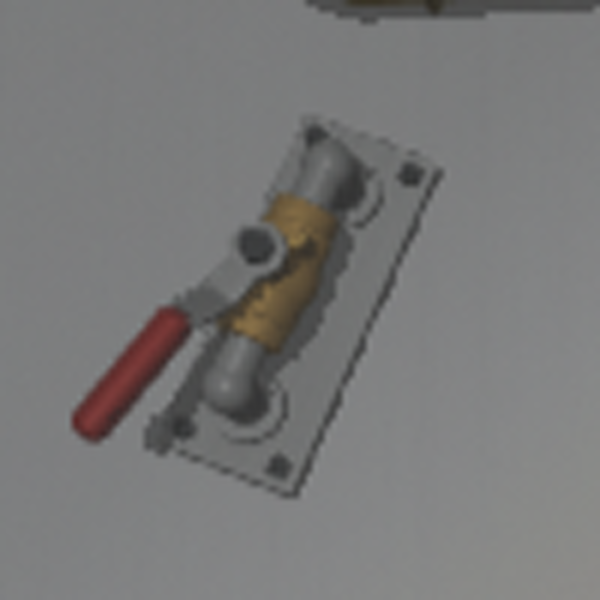

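The crop shows the plate corners at (308,118), (440,172), (295,495) and (150,440). The pivot nut is at (257,245), and the sleeve runs from (178,312) to (88,432), somewhat clockwise of the pipe already.

```bash
python3 - <<'E'
from cell import robot
import numpy as np
from h import unproj
p=robot.read_camera('top')
c=lambda a:np.array(a)/6-.5+[190,100]
w=unproj(p,c([(308,118),(440,172),(295,495),(150,440)]),.008)[:,:2]
print(w.round(4),w.mean(0).round(4)); d=(w[2]+w[3]-w[0]-w[1])/2;print(np.linalg.norm(d),np.degrees(np.arctan2(d[1],d[0])))
w=unproj(p,c([(257,245),(178,312),(88,432),(133,372)]),.100)[:,:2];print(w.round(4))
for k in (1,2,3): v=w[k]-w[0];print(np.linalg.norm(v),np.degrees(np.arctan2(v[1],v[0])))
E
```

```text
[[0.6589 0.1886]
 [0.6344 0.1342]
 [0.501  0.1917]
 [0.5249 0.2502]] [0.5798 0.1912]
0.1463922300012852 155.99573427030572
[[0.5756 0.1864]
 [0.5509 0.2148]
 [0.5069 0.2463]
 [0.5288 0.2306]]
0.037576937189849176 131.02136485183652
0.0911000846985222 138.93060660143286
0.06432743734209041 136.6371544148092
```

>>> {"name": "apply_moves", "arguments": {
  "motion": "100 -4.3 -1.43 0 0 0 0;100 -4.3 -1.43 0 0 0 0;100 -4.3 -1.43 0 0 0 0;100 -4.3 -1.43 0 0 0 0;100 -4.3 -1.43 0 0 0 0;100 -4.3 -1.43 0 0 0 0;100 -4.3 -1.43 0 0 0 0;100 -4.3 -1.43 0 0 0 0;100 -4.3 -1.43 0 0 0 0;100 -4.3 -1.43 0 0 0 0;100 0 0 1.5 0 0 0.13;100 0 0 1.5 0 0 0.13;100 0 0 1.5 0 0 0.13;100 0 0 0 0 0 0;100 0 0 0 0 0 0"
}}

```text
time: 3.02
tool_pos: [0.5265, 0.2324, 0.1823]
tool_rot: [3.141, 0.0, 2.443]
contact_force: [0.9, -0.8, 1.0]
opening: 0.0917
grip_force: 0.0
```

```bash
cat >> h.py <<'E'
from scipy.spatial.transform import Rotation as Ro
def wrist(p,s,px,z):
    f=200/np.tan(np.radians(p['fovy'])/2); px=np.atleast_2d(px).astype(float)-[p['cx'],p['cy']]
    r=np.linalg.norm(px,axis=1);th=r/f;k=np.sin(th)/np.maximum(r,1e-9)
    d=np.c_[px*k[:,None],np.cos(th)]
    H=np.array(p['hand_eye']);R=Ro.from_euler('xyz',s['tool_rot']).as_matrix()
    c=R@H[:3,3]+s['tool_pos'];d=d@(R@H[:3,:3]).T
    return c+d*((z-c[2])/d[:,2])[:,None]
E
python3 - <<'E'
from cell import robot
import cv2,numpy as np
from h import *
s=robot.observe();p=robot.read_camera('wrist');img=p['img'];cv2.imwrite('pics/w1.png',img[...,::-1])
hsv=cv2.cvtColor(img,cv2.COLOR_RGB2HSV)
m=(((hsv[...,0]<6)|(hsv[...,0]>172))&(hsv[...,1]>130)&(hsv[...,2]>50)).astype(np.uint8)
n,l,st,ce=cv2.connectedComponentsWithStats(m)
for i in range(1,n):
    if st[i,4]<150: continue
    ys,xs=np.nonzero(l==i);w=wrist(p,s,np.c_[xs,ys],.099)[:,:2];c=w.mean(0);v=np.linalg.svd(w-c,full_matrices=False)[2]
    print(st[i,4],ce[i].round(),c.round(4),np.degrees(np.arctan2(v[0,1],v[0,0])),np.ptp((w-c)@v[0]),np.ptp((w-c)@v[1]))
for d in robot.search_frame('red_grip',p): print(d['centre'],d['score'])
E
```

```text
624 [ 88. 105.] [0.3084 0.1241] -21.594649752743575 0.05502364322047852 0.01656626478927349
967 [325. 202.] [0.5262 0.2341] -38.46527600494315 0.05617442735034078 0.013077681087395689
[0.5396, 0.2237, 0.0942] 0.97
[0.3331, 0.1106, 0.0957] 0.65
[0.2971, -0.2082, 0.0809] 0.6
```

View pics/w1.png

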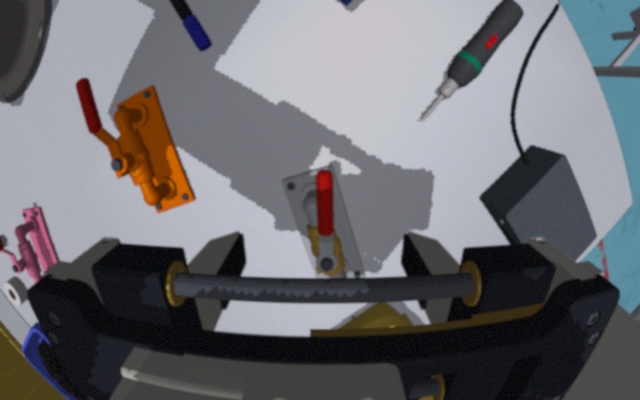

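The wrist view shows the red sleeve at (325,202), centred between the fingers and aligned to about 1.5 degrees. I'll descend and pinch.

>>> {"name": "apply_moves", "arguments": {
  "motion": "100 0 0 2.6 0 0 0;100 0 0 2.6 0 0 0;100 0 0 2.6 0 0 0;100 0 0 2.6 0 0 0;100 0 0 0 0 0 0;0 0 0 0 0 0 0;0 0 0 0 0 0 0;0 0 0 0 0 0 0;0 0 0 0 0 0 0;0 0 0 0 0 0 0;0 0 0 0 0 0 0;0 0 0 0 0 0 0;0 0 0 0 0 0 0",
  "force": 15
}}

```text
time: 4.75
tool_pos: [0.5263, 0.2323, 0.0777]
tool_rot: [3.141, -0.0, 2.441]
contact_force: [2.5, 3.3, -0.6]
opening: 0.0164
grip_force: 1.8
```

>>> {"name": "apply_moves", "arguments": {
  "motion": "0 0 0 0 0 0 0;0 0 0 0 0 0 0;0 -0.03 0.66 0 0 0 0.1;0 -0.03 0.66 0 0 0 0.1;0 -0.03 0.66 0 0 0 0.1;0 -0.03 0.66 0 0 0 0.1;0 -0.03 0.66 0 0 0 0.1;0 -0.03 0.66 0 0 0 0.1;0 0 0 0 0 0 0"
}}

```text
time: 5.88
tool_pos: [0.5594, 0.2557, 0.0778]
tool_rot: [3.139, -0.003, 1.84]
contact_force: [1.0, 9.8, -2.3]
opening: 0.0141
grip_force: 15.1
```

>>> {"name": "apply_moves", "arguments": {
  "motion": "0 -0.03 0.66 0 0 0 0.1;0 -0.03 0.66 0 0 0 0.1;0 -0.03 0.66 0 0 0 0.1;0 -0.03 0.66 0 0 0 0.1;0 -0.03 0.66 0 0 0 0.1;0 -0.03 0.66 0 0 0 0.1;0 0 0 0 0 0 0"
}}

```text
time: 6.75
tool_pos: [0.6002, 0.2561, 0.0779]
tool_rot: [3.138, -0.008, 1.24]
contact_force: [8.3, 14.5, -6.4]
opening: 0.0141
grip_force: 14.9
```

>>> {"name": "apply_moves", "arguments": {
  "motion": "0 0.15 0.33 0 0 0 0.05;0 0 0.33 0 0 0 0.05;0 0 0 0 0 0 0"
}}

```text
time: 7.12
tool_pos: [0.6063, 0.254, 0.0778]
tool_rot: [3.14, -0.005, 1.141]
contact_force: [5.1, 10.0, -5.2]
opening: 0.014
grip_force: 15.0
```

>>> {"name": "apply_moves", "arguments": {
  "motion": "0 0 0.2 0 0 0 0.03;0 0 0 0 0 0 0"
}}

```text
time: 7.38
tool_pos: [0.6074, 0.2535, 0.0778]
tool_rot: [3.141, -0.005, 1.111]
contact_force: [4.1, 11.9, -3.8]
opening: 0.0145
grip_force: 15.3
```

>>> {"name": "apply_moves", "arguments": {
  "motion": "0 0 0.2 0 0 0 0.03;0 0 0 0 0 0 0"
}}

```text
time: 7.62
tool_pos: [0.6074, 0.2533, 0.0778]
tool_rot: [-3.139, -0.004, 1.082]
contact_force: [-1.0, 12.7, 0.6]
opening: 0.0148
grip_force: 15.2
```

>>> {"name": "apply_moves", "arguments": {
  "motion": "0 0 0.2 0 0 0 -0.03;0 0 0 0 0 0 0"
}}

```text
time: 7.88
tool_pos: [0.6075, 0.2533, 0.0777]
tool_rot: [-3.135, -0.003, 1.112]
contact_force: [-7.7, 15.5, 1.6]
opening: 0.0147
grip_force: 14.5
```

>>> {"name": "apply_moves", "arguments": {
  "motion": "0 0 0.2 0 0 0 0;0 0 0 0 0 0 0"
}}

```text
time: 8.12
tool_pos: [0.6076, 0.2533, 0.0776]
tool_rot: [-3.132, -0.002, 1.112]
contact_force: [-13.3, 18.9, 5.8]
opening: 0.0144
grip_force: 14.6
```

The lever is at its stop: the force keeps rising with no motion. I'll release and rise.

>>> {"name": "apply_moves", "arguments": {
  "motion": "50 0 0 0 0 0 0;50 0 0 0 0 0 0;50 0 0 0 0 0 0;50 0 0 0 0 0 0;50 0 0 0 0 0 0;50 0 0 -3 0 0 0;50 0 0 -3 0 0 0;50 0 0 -3 0 0 0;50 0 0 -3 0 0 0;50 -4 0 0 0 0 0;50 -4 0 0 0 0 0;50 0 0 0 0 0 0"
}}

```text
time: 9.62
tool_pos: [0.5757, 0.1743, 0.1982]
tool_rot: [-3.141, 0.0, 1.108]
contact_force: [-0.2, 0.3, 0.7]
opening: 0.0459
grip_force: 0.0
```

```bash
python3 - <<'E'
from cell import robot
import cv2,numpy as np
from h import *
s=robot.observe();print(s['contact_force'],s['tool_pos']);p=robot.read_camera('wrist');img=p['img'];cv2.imwrite('pics/w2.png',img[...,::-1])
hsv=cv2.cvtColor(img,cv2.COLOR_RGB2HSV)
m=(((hsv[...,0]<6)|(hsv[...,0]>172))&(hsv[...,1]>130)&(hsv[...,2]>50)).astype(np.uint8)
n,l,st,ce=cv2.connectedComponentsWithStats(m)
for i in range(1,n):
    if st[i,4]<150: continue
    ys,xs=np.nonzero(l==i);w=wrist(p,s,np.c_[xs,ys],.099)[:,:2];c=w.mean(0);v=np.linalg.svd(w-c,full_matrices=False)[2]
    print(st[i,4],ce[i].round(),c.round(4),np.degrees(np.arctan2(v[0,1],v[0,0])),np.ptp((w-c)@v[0]))
E
```

```text
[-0.18935271  0.26832903  0.67575824] [0.57567975 0.17426662 0.19821546]
967 [315. 100.] [0.6054 0.2527] -113.19103960345886 0.055401697299976474
```

View pics/w2.png

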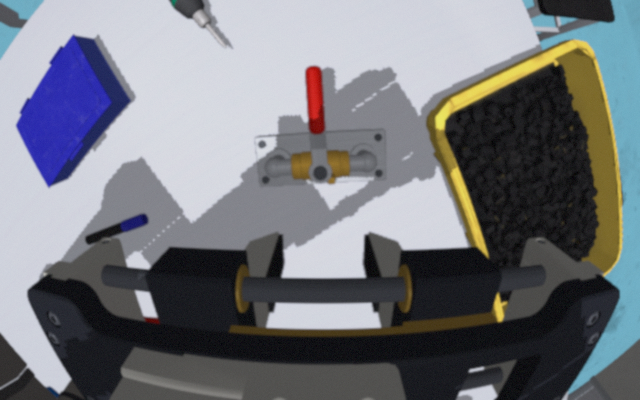

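The red lever (315,100) stands square across its pipe at 66.8°, with the pipe at 156°. The gripper is clear of everything.

```bash
python3 -c "
from cell import robot
print(robot.hand_in())"
```

```text
the job is handed in; nothing more can be done
None
```

The red valve is shut: its lever is hard against the stop and square across its pipe (measured within about 1°), the blue valve and the look-alikes were not touched, and the job was handed in at about 10 s.

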